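# Slip-angle check on the tilting ramp

### The job

Set the test shoe with the orange grip gently on the start mark of the tilting ramp, lengthwise, and let go. Then, with the closed fingertips against the ramp's red lever bar (push it gently, do not grip it), tilt the ramp slowly until the shoe just begins to slide, and hold it at that angle while the shoe slides down softly by itself to the yellow stop; never tilt so far that the brass check weight on the other lane slides too. Back away and leave the ramp standing at that slip angle, with everything else on the bench where it was.

Things in the scene. Friction and masses are not known exactly. Their poses are not given: they have to be found in the camera images.
- shoe_orange: Test shoe with an orange grip, 0.17 to 0.29 kg: a grey block 70 (its x) x 56 (its y) x 14 mm high with an orange upright rib on top, 44 (x) x 18 (y) mm, from 14 to 44 mm above the underside. Origin: centre of the underside, z up. Pick it by the rib, closing along its y. It stands on the bench beside the ramp, in one of three places.
- shoe_green: The same shoe with a green grip: leave it alone.
- shoe_blue: The same shoe with a blue grip: leave it alone.
- tester: The slip tester: a grey base fixed to the bench, 280 (its x) x 190 (its y) x 18 mm, carrying the steel ramp; a thin white angle scale stands up to 130 mm high on its -y side near the middle. Origin: centre of the base's underside. Its x axis points, level, from the hinge end to the end that rises; the lever is on its +y side. Hinge line along y at x = -125 mm, 55 mm above the bench.
- ramp (a joint): Ramp angle, rad: 0 level, grows as the +x end rises; range 0 to 0.85, at the start 0, on a rubber rest. Stiff damped hinge (friction 1.2 N m, 1 N m s/rad): stays where left; pushing the bar slowly takes 12 to 17 N, over 25 N is forcing it. The shoe's slip angle is unknown, between 0.25 and 0.52 rad, new each time; the further past it, the faster the shoe runs (over 0.35 m/s is too fast).
- ramp_start (a point): Centre of the start mark, a black-lined rectangle 81 x 80 mm on top of the ramp's deck, where the shoe's underside centre goes, the shoe's x along the slope. The steel deck is 150 mm wide (100 mm to the -y side of this point, 50 to the +y side) and reaches 55 mm uphill. Turns with the ramp: x uphill along the deck, y along the hinge line to the lever side, z out of the deck.
- ramp_stop (a point): Point on the uphill face of the yellow stop strip, at deck level, straight downhill of the start mark; the strip is 12 mm high across the deck, 142 mm downhill of the start mark's centre. A shoe resting against it has its centre 35 mm uphill of this point. Axes as ramp_start.
- ramp_hinge (a point): Point on the hinge axis in the middle of the deck's width, 6 mm below the deck's surface; the start mark's centre is 180 mm uphill and 25 mm to +y of it. Axes as ramp_start.
- lever_bar (a point): Centre of the red lever bar: round, 18 mm thick, 60 mm long, parallel to the hinge line, on a 10 mm rod square to the deck and fixed to the ramp: 160 mm from the hinge axis, 105 mm to the side of the deck's middle. The ramp rises when the bar is pushed from its uphill side towards downhill (-x of ramp_start). Axes as ramp_start.
- check_weight: Brass check weight, 40 (x) x 34 (y) x 14 mm, origin centre of the underside. It lies loose on the deck's other lane (the -y side), about 90 mm downhill and 77 mm to -y of the start mark's centre. Its sole grips slightly better than the shoe: it starts to slide at about 0.03 to 0.07 rad past the shoe's slip angle, and must stay put (within about 10 mm) on the deck.
- reagent_bottle: Amber bottle 60 mm across, 140 mm tall. Bystander.
- buffer_jar: White jar 64 mm across, 80 mm tall. Bystander.
- sample_cup: Blue open cup 70 mm across, 80 mm tall. Bystander.
- screwdriver: Red screwdriver lying on the bench. Bystander.
- brush: Blue brush lying on the bench. Bystander.
Mind the look-alikes: they are no part of the job. Leave any pink look-alike of the shoe_orange alone.

How it is judged:
On the way, in this order (a step that is already met when the one before it is completed fails the run):
1. the shoe rests on the start mark (centre within 20 mm, turned less than 0.3 rad), let go, with the ramp still below 0.2 rad (x of shoe_orange in the frame of ramp_start between -0.02 and 0.02 m and y of shoe_orange in the frame of ramp_start between -0.02 and 0.02 m and z of shoe_orange in the frame of ramp_start between -0.006 and 0.006 m and angle between the x axis of shoe_orange and the x axis of ramp_start, either way round below 0.3 rad and linear speed of shoe_orange below 0.02 m/s and contact force between the fingers and shoe_orange below 0.1 N and value of joint ramp below 0.2 rad), for 0.2 s.
2. the shoe slides by itself down the middle of the deck while the ramp is held at a steady angle (under 0.06 rad/s) (y of shoe_orange in the frame of ramp_start between -0.02 and 0.02 m and z of shoe_orange in the frame of ramp_start between -0.006 and 0.006 m and x of shoe_orange in the frame of ramp_start between -0.09 and -0.025 m and linear speed of shoe_orange above 0.01 m/s and contact force between the fingers and shoe_orange below 0.1 N and velocity of joint ramp between -0.06 and 0.06 rad/s), for 0.1 s.
At the end, for the whole second after the job is handed in: The shoe lies on the deck against the stop (centre within 12 mm of touching it squarely, within 20 mm of its lane's middle line), at rest; the ramp stands still at its slip angle, between 0.23 and 0.62 rad, the check weight still in its place; all are released (y of shoe_orange in the frame of ramp_start between -0.02 and 0.02 m and z of shoe_orange in the frame of ramp_start between -0.006 and 0.006 m and x of shoe_orange in the frame of ramp_start between -0.115 and -0.095 m and linear speed of shoe_orange below 0.02 m/s and contact force between the fingers and shoe_orange below 0.1 N and contact force between the fingers and tester below 0.1 N and value of joint ramp between 0.23 and 0.62 rad and velocity of joint ramp between -0.02 and 0.02 rad/s).
It fails at once if the shoe runs down the ramp faster than 0.35 m/s (tilted too far past the slip angle) (linear speed of shoe_orange above 0.35 m/s and value of joint ramp above 0.2 rad).
It fails at once if the shoe is touched while the ramp is above 0.2 rad (contact force between the fingers and shoe_orange above 0.3 N and value of joint ramp above 0.2 rad).
It fails at once if the robot pushes on the tester, its lever, or through the held shoe on the ramp, with more than 25 N (contact force between any of the fingers, the arm and tester above 25 N or (contact force between the fingers and shoe_orange above 1 N and contact force between shoe_orange and tester above 25 N)).
It fails at once if the ramp is tilted so far that the check weight slides (or it is shoved) by more than about 10 mm on the deck, or it is lowered (faster than 0.06 rad/s) once the shoe has started down (x of check_weight in the frame of ramp_start below -0.108 m or x of check_weight in the frame of ramp_start above -0.072 m or (y of shoe_orange in the frame of ramp_start between -0.02 and 0.02 m and z of shoe_orange in the frame of ramp_start between -0.006 and 0.006 m and x of shoe_orange in the frame of ramp_start below -0.025 m and value of joint ramp above 0.2 rad and velocity of joint ramp below -0.06 rad/s)).
It fails at once if a bystander is moved by more than 30 mm (distance of any of shoe_green, shoe_blue, reagent_bottle, buffer_jar, sample_cup, screwdriver, brush from where it was at the start of the episode above 0.03 m).
It also fails if it takes over 72 s, if anything falls off the work surface, if the arm or the gripper's body presses on something with over 40 N, if the wrist force passes 120 N, or if a joint passes its speed limit or range.

### The arm

A 6-joint arm with a two-finger parallel gripper is mounted at the origin on the work surface. World frame = base frame: x ahead of the robot, y to its left, z up, the work surface at z = 0. Lengths are in m, angles in rad, forces in N, time in s.
With the tool pointing down it reaches from about 0.3 to 0.775 m from the base axis. Payload 14.6 kg.
Tool frame: the origin (TCP) lies at the very end of the fingers, on their centre line; the grasp point (between the pads) lies 19 mm behind it; z points along the fingers, y is the line along which they close (so a half turn about z gives the same grasp; the last joint's range is limited). The gripper opens to 94 mm and grips with 3 to 60 N. Pads are 16 mm wide; open, the fingers measure 119 mm over their backs; the gripper's body (75 mm by 177 mm) begins 78 mm behind the grasp point.
Start: joints at [-1.209, 0.3, 1.521, -0, 1.321, -0.067], TCP at [0.229, -0.5, 0.205] pointing down, gripper open.
Joint ranges: [-3.03, 3.03], [-0.79, 2.21], [0.23, 2.52], [-1.04, 4.18], [0, 3.07], [-2.55, 2.55]. Speed limits (rad/s): [2.22, 2.22, 2.57, 3.14, 3.14, 3.14].

### API

Orientations are given as [roll, pitch, yaw] about the fixed x, y, z axes, in that order (R = Rz(yaw) Ry(pitch) Rx(roll)).
In Python, from station import ctrl gives the robot as it stands.
- The arm moves only by the tool move_arm, never from a script. Its argument "increments" is a list of rows, each a list of 7 numbers: the opening, from 0 (shut) to 1 (fully open), then the shift along the tool's x, y, z in units of 50 mm (1.0 is 50 mm), then the turn, a rotation vector about the tool's x, y, z in rad. In form: [[claw, tx, ty, tz, rx, ry, rz], ...]. A call has 1 to 20 rows; each row shifts and turns the commanded pose from where the row before left it, along the tool's axes as they then stand; what a row does not reach is not made up. A row lasts 1/10 s, in which the tool goes at most 50 mm and 8.59 degrees, less where a joint would pass 70% of its speed; a pose out of reach is approached as far as the arm can. A call is refused whole if a number of a shift passes 1 or a number of a turn 0.15, either way. A call with a gripper value outside its range is refused whole. The fingers move at their own pace and stop on an object; "force" is the grip in N (left out, the last holds). Time passes only in rows, so rows that do not move let the fingers close. It gives the time, the measured TCP pose, the force, the opening and the grip force at its end, in the units of the state.
- ctrl.get_obs(): the state, without advancing time (a new reading comes with each control period).
- ctrl.camera(name): name is "scene" or "top" or "wrist"; returns a dict with "color" (400x640x3 uint8, blue, green, red), "K" (3x3 intrinsics, pixels), "distortion" ([k1, k2, p1, p2, k3] as OpenCV has them; the pictures are not rectified), "pose" (4x4, takes a point from camera to world coordinates); the wrist camera has in their place "tool_from_camera" (4x4, takes a point from camera to tool coordinates, whose origin is the TCP and whose axes are the flange's). Camera axes: x right, y down, z forward; pixel columns grow to the right and rows downward; lengths in m; the calibration is good to about 2 mm. A picture is of the moment at which its call begins: read the wrist's pose just before it. There is no depth.
- ctrl.hand_in(): hands the job in; it is judged then, once.
Trained networks look in a picture, given as the dict that the camera call returned (one of the last four; its "shot" number tells which), for a name from the list of things; names that differ only in an ending like _2 or _b are one class to them, and where a whole thing is asked for, a point or a joint stands for the part that bears it (a point fixed in the world has none). Each returns a list of dicts, best first, with "conf" (0 to 1); they miss things now and then, are a little off and sometimes report something else, mostly with a low value. They report only what shows in the picture. A call takes as long as a camera call. They do not tell look-alikes from the thing itself.
- ctrl.cut_out(name, picture): "mask" (400x640 bool, what is visible of it) and "centre" ([row, column] in pixels, amid what is visible of it).
The state is a dict: "time_s": time; "qpos": joint angles; "joint_vel": joint speeds; "tau": joint torques, N m; "ee_pos": TCP position; "eef_rot": TCP orientation; "force": force on the tool from outside, world axes, zero at the start; "moment": the same for the moment, N m; "grip_width": finger opening in m; "grip_force": force on a finger pad.
Only numpy, scipy, OpenCV 4.12 (cv2) and the standard library are available. Lean on these libraries where they do the work, as an engineer would, in place of code of your own. Each camera call takes 0.05 s, during which the arm holds its last target. There are 200 camera calls.

## Working session

There is one attempt and no reset: what is moved stays moved. The work goes in short steps, Python scripts to look and compute and a tool call to move; the robot and the scene stay as the last step left them, time stands still between calls to the robot, and variables do not carry over. Pictures are saved under pics/ and viewed, at most 10 in all, crops included, and the job is handed in when it is done.

Besides the shell and the picture viewer there is one more tool, called after "Emit:" by a JSON object that holds its "api" and its "payload". move_arm: Moves the arm, as the interface text tells. Its arguments: {"type":"object","properties":{"increments":{"type":"array","items":{"type":"array","items":{"type":"number"}}},"force":{"type":"number"}},"required":["increments"]}

```bash
mkdir -p pics
cat > h.py <<'E'
import numpy as np, cv2
from station import ctrl
def ray(c,uv):
    p=cv2.undistortPoints(np.array([[uv]],float),c["K"] if isinstance(c["K"],np.ndarray) else np.array(c["K"]),np.array(c["distortion"]))[0,0]
    T=np.array(c["pose"]); return T[:3,3],T[:3,:3]@np.array([p[0],p[1],1])
def onz(c,uv,z):
    o,d=ray(c,uv); return o+d*(z-o[2])/d[2]
def proj(c,P):
    T=np.linalg.inv(np.array(c["pose"])); P=np.atleast_2d(P)
    return cv2.projectPoints(P@T[:3,:3].T+T[:3,3],np.zeros(3),np.zeros(3),np.array(c["K"]),np.array(c["distortion"]))[0][:,0]
E
python3 - <<'E'
from h import *
print(ctrl.get_obs())
for n in ["top","scene"]:
    c=ctrl.camera(n); cv2.imwrite(f"pics/{n}0.png",c["color"])
    print(n,np.round(c["pose"],3).tolist())
    for k in ["shoe_orange","shoe_green","shoe_blue","tester","lever_bar","check_weight","reagent_bottle","buffer_jar","sample_cup","screwdriver","brush"]:
        for r in ctrl.cut_out(k,c)[:3]:
            u=r["centre"][::-1]; print(k,round(r["conf"],2),np.round(u,1),r["mask"].sum(),np.round(onz(c,u,0.044),3))
E
```

```text
{'time_s': 0.0, 'qpos': array([-1.20861462e+00,  3.00458148e-01,  1.52160226e+00,  3.86847666e-06,
        1.32068441e+00, -6.66025110e-02]), 'joint_vel': array([ 0.00147751, -0.00011904,  0.00017103,  0.00139715,  0.00117472,
        0.00115133]), 'tau': array([ 2.11798630e-05, -5.31806839e+01, -3.52738559e+01,  7.08671822e-02,
        2.43711344e-02, -1.22061506e-04]), 'ee_pos': array([ 0.22857294, -0.49996013,  0.20488447]), 'eef_rot': array([-3.14044329e+00, -8.04191432e-05,  4.28783213e-01]), 'force': array([-0.64974924, -0.29857869,  0.7938695 ]), 'moment': array([0.00575527, 0.02546055, 0.06350259]), 'grip_force': 0.0, 'grip_width': 0.09380923713068434}
top [[0.014, -0.988, 0.154, 0.376], [-1.0, -0.016, -0.015, 0.016], [0.018, -0.154, -0.988, 1.29], [0.0, 0.0, 0.0, 1.0]]
shoe_orange 0.8 [260.1 217.5] 537 [0.495 0.126 0.044]
shoe_orange 0.72 [212.1 181.8] 561 [0.588 0.256 0.044]
shoe_orange 0.66 [235.1 273.8] 575 [0.348 0.187 0.044]
shoe_green 0.57 [172.7 214.4] 528 [0.499 0.357 0.044]
shoe_blue 0.74 [216.6 180.8] 551 [0.591 0.244 0.044]
tester 0.59 [347.2 195.8] 7524 [ 0.556 -
[... 814 characters left out ...]
0.87 [392.6 186.4] 343 [0.529 0.318 0.044]
shoe_blue 0.92 [386.9 211.6] 353 [0.62  0.231 0.044]
shoe_blue 0.4 [360.3 274.3] 713 [0.786 0.026 0.044]
tester 0.68 [275.8 245. ] 5339 [ 0.574 -0.127  0.044]
tester 0.19 [272.4 238.6] 3392 [ 0.545 -0.125  0.044]
lever_bar 0.93 [267.2 235.2] 3515 [ 0.525 -0.133  0.044]
check_weight 0.47 [282.6 248.7] 117 [ 0.596 -0.116  0.044]
reagent_bottle 0.91 [409.9 231.7] 714 [0.725 0.239 0.044]
buffer_jar 0.69 [362.2 274.3] 702 [0.788 0.031 0.044]
sample_cup 0.83 [281.5 297.9] 873 [ 0.749 -0.192  0.044]
sample_cup 0.73 [362.6 189. ] 297 [0.49  0.225 0.044]
screwdriver 0.8 [176.5 318.4] 524 [ 0.674 -0.446  0.044]
brush 0.97 [453.8 206.6] 530 [0.706 0.425 0.044]
```

Run:
```python
import cv2
a=cv2.imread("pics/top0.png")[90:320,120:500]; b=cv2.imread("pics/scene0.png")[140:320,150:500]
cv2.imwrite("pics/top1.png",cv2.resize(a,None,fx=2.1,fy=2.1,interpolation=2)); cv2.imwrite("pics/scene1.png",cv2.resize(b,None,fx=2.28,fy=2.28,interpolation=2))
```

```text
(no output)
```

View pics/top1.png

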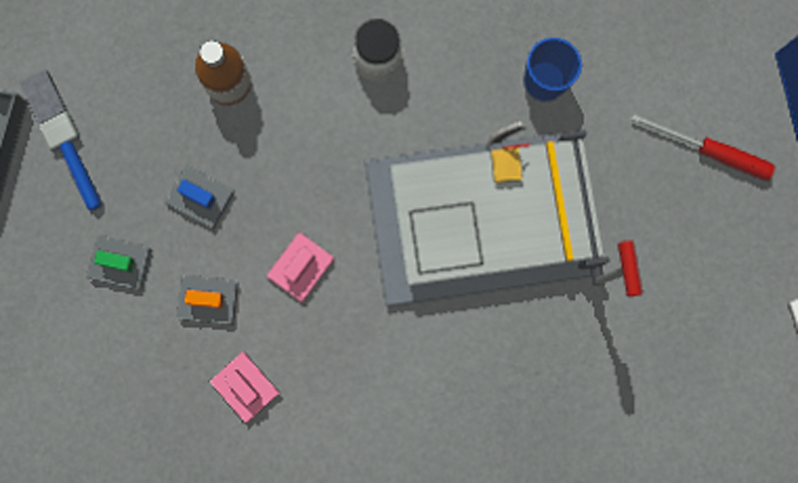

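View pics/scene1.png

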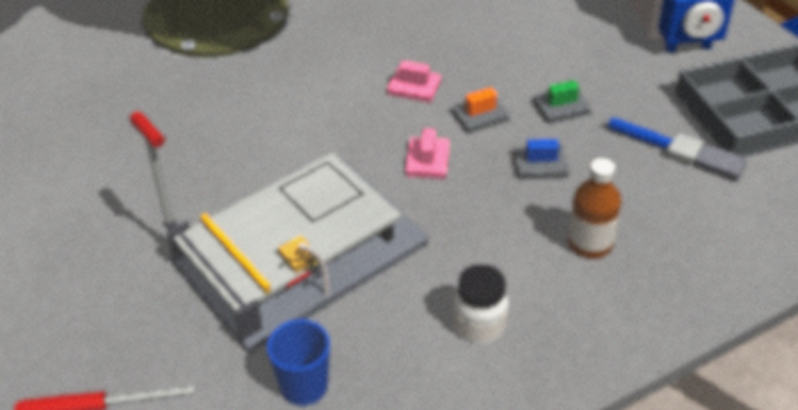

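Seen at top-view full pixels:
- Real orange shoe at (219,233). It has a grey block and an orange rib, which fits the description.
- Pink look-alikes at (263,217) and (236,274). These I leave alone.
- Green shoe at (173,214) and blue shoe at (214,183).
- Ramp start mark around (332,203), yellow stop around (387,186), and red lever bar around (420,218) on the near side.

Next I fit the poses.

Run:
```python
from h import *
from scipy.optimize import least_squares, minimize
C={n:ctrl.camera(n) for n in ["top","scene"]}
full=lambda p,n:(np.array(p,float)/2.1+[120,90]) if n=="top" else (np.array(p,float)/2.28+[150,140])
# tester: points in tester frame (ramp 0), manual pixels
M=[("top",(410,211),(.055+.0405,-.015,.061)),("top",(473,203),(.055-.0405,-.015,.061)),("top",(482,265),(.055-.0405,.065,.061)),("top",(418,273),(.055+.0405,.065,.061)),
   ("scene",(280,188),(.055+.0405,.065,.061)),("scene",(333,161),(.055+.0405,-.015,.061)) ]
M=M[:4]
# red bar centroid
red={}
for n,(u0,v0,u1,v1) in {"top":(405,195,435,240),"scene":(200,180,230,210)}.items():
    im=C[n]["color"].astype(int)[v0:v1,u0:u1]; m=(im[...,2]>120)&(im[...,1]<70)
    v,u=np.nonzero(m); red[n]=np.array([u.mean()+u0,v.mean()+v0]); print(n,"red",red[n],m.sum())
A=[];b=[]
for n in C:
    o,d=ray(C[n],red[n]); d/=np.linalg.norm(d); P=np.eye(3)-np.outer(d,d); A.append(P); b.append(P@o)
print("bar tri",np.round(np.linalg.solve(sum(A),sum(b)),4))
def W(p,X):
    X=np.atleast_2d(X); c,s=np.cos(p[2]),np.sin(p[2]); return np.c_[p[0]+c*X[:,0]-s*X[:,1],p[1]+s*X[:,0]+c*X[:,1],X[:,2]]
X=np.array([m[2] for m in M]); 
def res(p):
    r=[proj(C["top"],W(p,X))-np.array([full(m[1],"top") for m in M])]
    for n in C: r.append(proj(C[n],W(p,[(-.125,.105,.215)]))-red[n])
    return np.concatenate(r).ravel()
s=least_squares(res,[.53,-.1,1.6],loss="soft_l1"); p=s.x
print("tester",np.round(p,4),"res",np.round(s.fun,1) if 0 else np.round(res(p),1))
for k,v in dict(start=(.055,.025,.061),stop=(-.087,.025,.061),hinge=(-.125,0,.055),bar=(-.125,.105,.215)).items(): print(k,np.round(W(p,v)[0],4))
# shoe silhouette fit
def box(x,y,z0,z1): return np.array([(i*x/2,j*y/2,z) for i in(-1,1) for j in(-1,1) for z in(z0,z1)])
B=box(.07,.056,0,.014);R=box(.044,.018,.014,.044)
near={"top":(219,233),"scene":(360,186)}; mk={}
for n in C:
    r=min(ctrl.cut_out("shoe_orange",C[n]),key=lambda r:np.hypot(*(np.array(r["centre"][::-1])-near[n])))
    im=C[n]["color"].astype(int); o=(im[...,2]>150)&(im[...,2]-im[...,0]>100)&(im[...,1]>60)&(im[...,1]<170)
    yy,xx=np.mgrid[:400,:640]; o&=(abs(xx-near[n][0])<25)&(abs(yy-near[n][1])<25)
    mk[n]=(r["mask"],o); print(n,r["centre"],r["mask"].sum(),o.sum())
def sil(n,p,bs):
    m=np.zeros((1600,2560),np.uint8)
    for b in bs: cv2.fillConvexPoly(m,cv2.convexHull(((proj(C[n],W(p,b))+.5)*4).astype(np.int32)),1)
    return cv2.resize(m.astype(np.float32),(640,400),interpolation=cv2.INTER_AREA)
def cost(p):
    c=0
    for n in C:
        c+=abs(sil(n,p,[B,R])-mk[n][0]).sum()+abs(sil(n,p,[R])-mk[n][1]).sum()
    return c
t=onz(C["top"],near["top"],.03); best=None
for y in np.arange(0,3.14,.3):
    q=minimize(cost,[t[0],t[1],y],method="Nelder-Mead",options=dict(initial_simplex=[[t[0],t[1],y],[t[0]+.01,t[1],y],[t[0],t[1]+.01,y],[t[0],t[1],y+.2]],xatol=1e-4,fatol=.1))
    if best is None or q.fun<best.fun: best=q
print("shoe",np.round(best.x,4),best.fun)
q=best.x; g=[]
for n in C:
    im=C[n]["color"].copy()
    def poly(pp,bs,col):
        for b in bs: cv2.polylines(im2,[cv2.convexHull((((proj(C[n],W(pp,b))+.5-o0)*k)).astype(np.int32))],True,col,1)
    k=4;o0=np.array(near[n])-[38,30] ; o0=o0.astype(int)
    im2=cv2.resize(im[o0[1]:o0[1]+60,o0[0]:o0[0]+76],None,fx=k,fy=k,interpolation=2); poly(q,[B,R],(0,255,0)); g1=im2
    k=3;o0=np.array([285,140] if n=="top" else [195,170])
    im2=cv2.resize(im[o0[1]:o0[1]+110,o0[0]:o0[0]+150],None,fx=k,fy=k,interpolation=2)
    poly(p,[box(.28,.19,0,.018),box(.081,.08,.061,.061)+[.055,.025,0],box(.018,.06,.206,.224)+[-.125,.105,0],np.array([(-.087,-.075,.061),(-.087,.075,.061)])],(0,255,0))
    g.append(np.hstack([cv2.resize(g1,(350,300)),cv2.resize(im2,(450,300))]))
cv2.imwrite("pics/fit.png",np.vstack(g))
```

```text
top red [419.81656805 217.32544379] 169
scene red [214.12195122 196.45121951] 82
bar tri [ 0.4844 -0.2505  0.2183]
tester [ 0.5672 -0.1115  1.7278] res [-0.7 -0.3 -0.1 -0.8  0.4 -0.1 -0.1  0.6 -0.2  0.6 -0.5  0.7]
start [ 0.5339 -0.0611  0.061 ]
stop [ 0.5561 -0.2013  0.061 ]
hinge [ 0.5867 -0.235   0.055 ]
bar [ 0.483  -0.2514  0.215 ]
top [234.7, 219.2] 531 114
scene [174.3, 331.6] 300 112
shoe [0.4567 0.2397 1.5103] 780.9375
```

View pics/fit.png

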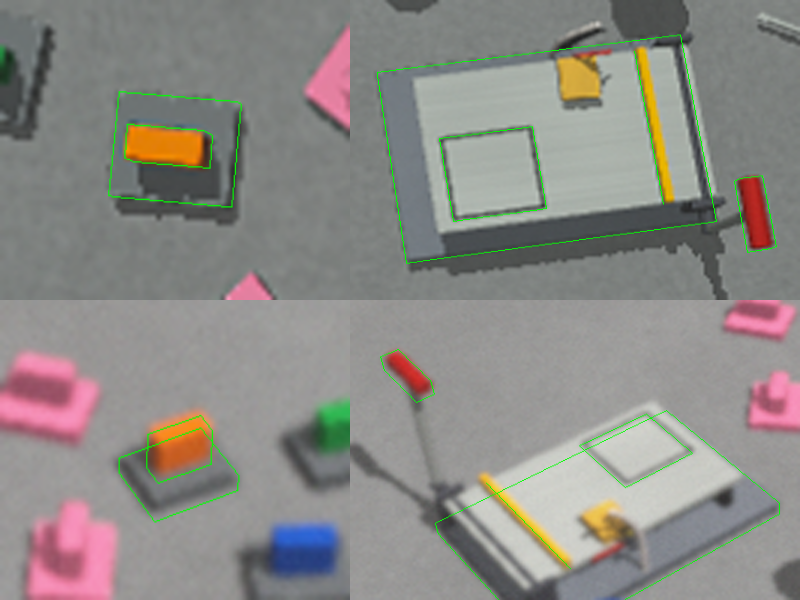

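The tester fit is good, with the bar, mark, stop and base all overlaying within about 1 px. The orange shoe at top (219,233) is confirmed. The shoe fit was pulled off by a wrong mask in the scene view, so I'll refit without it.

```bash
cat >> h.py <<'E'
from scipy.optimize import minimize
def W(p,X):
    X=np.atleast_2d(X); c,s=np.cos(p[2]),np.sin(p[2]); return np.c_[p[0]+c*X[:,0]-s*X[:,1],p[1]+s*X[:,0]+c*X[:,1],X[:,2]]
def box(x,y,z0,z1): return np.array([(i*x/2,j*y/2,z) for i in(-1,1) for j in(-1,1) for z in(z0,z1)])
B=box(.07,.056,0,.014);R=box(.044,.018,.014,.044)
TES=[.5672,-.1115,1.7278]
def orange(c):
    h=cv2.cvtColor(c["color"],cv2.COLOR_BGR2HSV); return (h[...,0]>=4)&(h[...,0]<=17)&(h[...,1]>150)&(h[...,2]>90)
def to_tool(goal,goalyaw,o):
    """shift in tool axes (units of 50mm) and rz, from tool pointing down"""
    from scipy.spatial.transform import Rotation as Ro
    Rm=Ro.from_euler("xyz",o["eef_rot"]).as_matrix(); d=(goalyaw-o["eef_rot"][2]+np.pi/2)%np.pi-np.pi/2
    return np.round(Rm.T@(np.array(goal)-o["ee_pos"])/.05,3),round(-d,4)
E
python3 - <<'E'
from h import *
C={n:ctrl.camera(n) for n in ["top","scene"]}
near={"top":(219,233),"scene":(360,186)}; mk={}
yy,xx=np.mgrid[:400,:640]
for n in C:
    r=min(ctrl.cut_out("shoe_orange",C[n]),key=lambda r:np.hypot(*(np.array(r["centre"][::-1])-near[n])))
    o=orange(C[n])&(abs(xx-near[n][0])<25)&(abs(yy-near[n][1])<25)
    ok=np.hypot(*(np.array(r["centre"][::-1])-near[n]))<10
    mk[n]=(r["mask"] if ok else None,o); print(n,ok,r["centre"],r["mask"].sum(),o.sum())
def sil(n,p,bs):
    m=np.zeros((1600,2560),np.uint8)
    for b in bs: cv2.fillConvexPoly(m,cv2.convexHull(((proj(C[n],W(p,b))+.5)*4).astype(np.int32)),1)
    return cv2.resize(m.astype(np.float32),(640,400),interpolation=cv2.INTER_AREA)
def cost(p):
    return sum((0 if mk[n][0] is None else abs(sil(n,p,[B,R])-mk[n][0]).sum())+abs(sil(n,p,[R])-mk[n][1]).sum() for n in C)
t=onz(C["top"],near["top"],.03); best=None
for y in np.arange(0,3.14,.3):
    q=minimize(cost,[t[0],t[1],y],method="Nelder-Mead",options=dict(initial_simplex=[[t[0],t[1],y],[t[0]+.01,t[1],y],[t[0],t[1]+.01,y],[t[0],t[1],y+.2]],xatol=1e-4,fatol=.1))
    if best is None or q.fun<best.fun: best=q
print("shoe",np.round(best.x,4),best.fun)
print(to_tool([*best.x[:2],.13],best.x[2],ctrl.get_obs()))
E
```

```text
top True [232.5, 219.6] 570 122
scene True [186.9, 358.8] 341 107
shoe [0.4559 0.2408 1.4758] 158.1875
(array([ 10.295, -11.588,   1.509]), np.float64(-1.047))
```

Emit:
{"api": "move_arm", "payload": {"increments": [[0.6, 0.572, -0.644, 0, 0, 0, 0], [0.6, 0.572, -0.644, 0, 0, 0, 0], [0.6, 0.572, -0.644, 0, 0, 0, 0], [0.6, 0.572, -0.644, 0, 0, 0, 0], [0.6, 0.572, -0.644, 0, 0, 0, 0], [0.6, 0.572, -0.644, 0, 0, 0, 0], [0.6, 0.572, -0.644, 0, 0, 0, 0], [0.6, 0.572, -0.644, 0, 0, 0, 0], [0.6, 0.572, -0.644, 0, 0, 0, 0], [0.6, 0.572, -0.644, 0, 0, 0, 0], [0.6, 0.572, -0.644, 0, 0, 0, 0], [0.6, 0.572, -0.644, 0, 0, 0, 0], [0.6, 0.572, -0.644, 0, 0, 0, 0], [0.6, 0.572, -0.644, 0, 0, 0, 0], [0.6, 0.572, -0.644, 0, 0, 0, 0], [0.6, 0.572, -0.644, 0, 0, 0, 0], [0.6, 0.572, -0.644, 0, 0, 0, 0], [0.6, 0.572, -0.644, 0, 0, 0, 0]]}}

```text
time_s: 3.4
ee_pos: [0.4561, 0.2429, 0.2055]
eef_rot: [3.142, -0.0, 0.429]
force: [0.9, -0.6, 0.4]
grip_width: 0.0562
grip_force: 0.0
```

Emit:
{"api": "move_arm", "payload": {"increments": [[0.6, 0, 0, 0.15, 0, 0, -0.1163], [0.6, 0, 0, 0.15, 0, 0, -0.1163], [0.6, 0, 0, 0.15, 0, 0, -0.1163], [0.6, 0, 0, 0.15, 0, 0, -0.1163], [0.6, 0, 0, 0.15, 0, 0, -0.1163], [0.6, 0, 0, 0.15, 0, 0, -0.1163], [0.6, 0, 0, 0.15, 0, 0, -0.1163], [0.6, 0, 0, 0.15, 0, 0, -0.1163], [0.6, 0, 0, 0.15, 0, 0, -0.1163], [0.6, 0, 0, 0, 0, 0, 0], [0.6, 0, 0, 0, 0, 0, 0]]}}

```text
time_s: 4.5
ee_pos: [0.456, 0.241, 0.1382]
eef_rot: [3.142, -0.0, 1.472]
force: [0.0, 0.1, 0.5]
grip_width: 0.0562
grip_force: 0.0
```

Run:
```python
from h import *
from scipy.spatial.transform import Rotation as Ro
o=ctrl.get_obs(); c=ctrl.camera("wrist")
T=np.eye(4);T[:3,:3]=Ro.from_euler("xyz",o["eef_rot"]).as_matrix();T[:3,3]=o["ee_pos"]
c=dict(c); c["pose"]=T@np.array(c["tool_from_camera"]); print(o["ee_pos"],o["eef_rot"])
m=orange(c).astype(np.uint8); n,l,st,ce=cv2.connectedComponentsWithStats(m)
i=1+np.argmax(st[1:,4]); print(st[i],ce[i],onz(c,ce[i],.044),onz(c,ce[i],.04))
im=c["color"].copy()
p=[.4559,.2408,1.4758]
for b in (B,np.array(box(.044,.018,.044,.044))): cv2.polylines(im,[cv2.convexHull(proj(c,W(p,b)).astype(np.int32))],True,(0,255,0),1)
cv2.imwrite("pics/wrist1.png",im)
print(to_tool([*p[:2],.13],p[2],o))
```

```text
[0.45595078 0.24102039 0.13817813] [ 3.14152982e+00 -7.00348170e-05  1.47206239e+00]
[311 182  18  45 753] [319.92961487 203.79415671] [0.45632049 0.24338486 0.044     ] [0.45623428 0.24247483 0.04      ]
(array([-0.004, -0.001,  0.164]), np.float64(-0.0037))
```

View pics/wrist1.png

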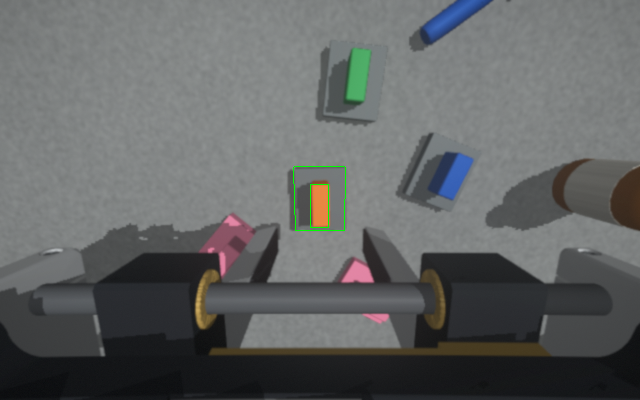

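The wrist view shows the orange shoe at (320,204), and the fit lies exactly on it. Descending to grip.

Emit:
{"api": "move_arm", "payload": {"increments": [[0.6, 0, 0, 0.4, 0, 0, 0], [0.6, 0, 0, 0.4, 0, 0, 0], [0.6, 0, 0, 0.4, 0, 0, 0], [0.6, 0, 0, 0.4, 0, 0, 0], [0.6, 0, 0, 0.3, 0, 0, 0], [0.6, 0, 0, 0.3, 0, 0, 0], [0.6, 0, 0, 0.2, 0, 0, 0], [0.6, 0, 0, 0, 0, 0, 0], [0, 0, 0, 0, 0, 0, 0], [0, 0, 0, 0, 0, 0, 0], [0, 0, 0, 0, 0, 0, 0], [0, 0, 0, 0, 0, 0, 0], [0, 0, 0, 0, 0, 0, 0], [0, 0, 0, 0, 0, 0, 0], [0, 0, 0, 0, 0, 0, 0]], "force": 15}}

```text
time_s: 6.05
ee_pos: [0.456, 0.241, 0.0181]
eef_rot: [3.141, -0.0, 1.475]
force: [-1.3, 0.7, 3.2]
grip_width: 0.0179
grip_force: 15.0
```

Emit:
{"api": "move_arm", "payload": {"increments": [[0, 0, 0, -0.2, 0, 0, 0], [0, 0, 0, -0.5, 0, 0, 0], [0, 0, 0, -0.7, 0, 0, 0], [0, 0, 0, -0.7, 0, 0, 0], [0, 0, 0, -0.7, 0, 0, 0], [0, 0, 0, 0, 0, 0, 0], [0, 0, 0, 0, 0, 0, 0]]}}

```text
time_s: 6.75
ee_pos: [0.4558, 0.2409, 0.1583]
eef_rot: [3.141, -0.0, 1.475]
force: [0.0, -0.5, -2.7]
grip_width: 0.0183
grip_force: 15.0
```

Run:
```python
from h import *
o=ctrl.get_obs(); g=W(TES,(.055,.025,.061))[0]; print(o["ee_pos"],g)
print(to_tool([g[0],g[1],.061+.018],TES[2],o))
```

```text
[0.45580654 0.24093223 0.15832734] [ 0.53390773 -0.06108547  0.061     ]
(array([-5.865,  2.129,  1.586]), np.float64(-0.2523))
```

Emit:
{"api": "move_arm", "payload": {"increments": [[0, -0.3, 0.109, 0, 0, 0, 0], [0, -0.515, 0.187, 0, 0, 0, 0], [0, -0.515, 0.187, 0, 0, 0, 0], [0, -0.515, 0.187, 0, 0, 0, 0], [0, -0.515, 0.187, 0, 0, 0, 0], [0, -0.515, 0.187, 0, 0, 0, 0], [0, -0.515, 0.187, 0, 0, 0, 0], [0, -0.515, 0.187, 0, 0, 0, 0], [0, -0.515, 0.187, 0, 0, 0, 0], [0, -0.515, 0.187, 0, 0, 0, 0], [0, -0.515, 0.187, 0, 0, 0, 0], [0, -0.415, 0.15, 0, 0, 0, 0], [0, 0, 0, 0.2, 0, 0, -0.063], [0, 0, 0, 0.3, 0, 0, -0.063], [0, 0, 0, 0.3, 0, 0, -0.063], [0, 0, 0, 0.3, 0, 0, -0.063], [0, 0, 0, 0.1, 0, 0, 0], [0, 0, 0, 0, 0, 0, 0], [0, 0, 0, 0, 0, 0, 0]]}}

```text
time_s: 8.65
ee_pos: [0.534, -0.0611, 0.0981]
eef_rot: [-3.141, -0.0, 1.726]
force: [0.6, 0.4, -1.3]
grip_width: 0.0179
grip_force: 15.0
```

Run:
```python
from h import *
o=ctrl.get_obs(); g=W(TES,(.055,.025,.061))[0]; print(o["ee_pos"],o["force"])
print(to_tool([g[0],g[1],.061+.018],TES[2],o))
```

```text
[ 0.53398681 -0.06105065  0.09809341] [ 0.58845985  0.39572997 -1.3410521 ]
(array([-0.   , -0.002,  0.382]), np.float64(-0.0017))
```

Emit:
{"api": "move_arm", "payload": {"increments": [[0, 0, 0, 0.12, 0, 0, 0], [0, 0, 0, 0.12, 0, 0, 0], [0, 0, 0, 0.06, 0, 0, 0], [0, 0, 0, 0.03, 0, 0, 0], [0, 0, 0, 0.01, 0, 0, 0], [0, 0, 0, 0, 0, 0, 0]]}}

```text
time_s: 9.25
ee_pos: [0.534, -0.0611, 0.081]
eef_rot: [3.142, 0.0, 1.727]
force: [0.0, -0.5, -1.9]
grip_width: 0.0178
grip_force: 15.0
```

Emit:
{"api": "move_arm", "payload": {"increments": [[0, 0, 0, 0.01, 0, 0, 0], [0, 0, 0, 0.01, 0, 0, 0], [0, 0, 0, 0.01, 0, 0, 0], [0, 0, 0, 0, 0, 0, 0]]}}

```text
time_s: 9.65
ee_pos: [0.5339, -0.0611, 0.0794]
eef_rot: [-3.142, -0.0, 1.727]
force: [0.8, 0.1, -2.4]
grip_width: 0.0179
grip_force: 15.0
```

Emit:
{"api": "move_arm", "payload": {"increments": [[0, 0, 0, 0.01, 0, 0, 0], [0, 0, 0, 0.005, 0, 0, 0], [0, 0, 0, 0, 0, 0, 0]]}}

```text
time_s: 9.95
ee_pos: [0.5341, -0.0611, 0.0791]
eef_rot: [3.141, 0.0, 1.727]
force: [-3.0, 0.2, 5.2]
grip_width: 0.018
grip_force: 15.0
```

Emit:
{"api": "move_arm", "payload": {"increments": [[0.5, 0, 0, 0, 0, 0, 0], [0.5, 0, 0, 0, 0, 0, 0], [0.5, 0, 0, 0, 0, 0, 0], [0.5, 0, 0, 0, 0, 0, 0], [0.5, 0, 0, -0.3, 0, 0, 0], [0.5, 0, 0, -0.6, 0, 0, 0], [0, 0, 0, -0.8, 0, 0, 0], [0, 0, 0, -0.8, 0, 0, 0], [0, 0, 0, 0, 0, 0, 0], [0, 0, 0, 0, 0, 0, 0]]}}

```text
time_s: 10.95
ee_pos: [0.534, -0.0611, 0.2039]
eef_rot: [3.141, 0.0, 1.728]
force: [-0.3, -0.4, -0.3]
grip_width: 0.0185
grip_force: 0.0
```

Run:
```python
from h import *
o=ctrl.get_obs(); print(o["ee_pos"],o["grip_width"])
c=ctrl.camera("scene"); p=[*W(TES,(.055,.025,0))[0][:2],TES[2]]
im=c["color"].copy()
k=5;o0=np.array([230,170])
im=cv2.resize(im[170:290,200:360],None,fx=k,fy=k,interpolation=2);o0=np.array([200,170])
for b in (B+[0,0,.061],box(.044,.018,.105,.105)): cv2.polylines(im,[cv2.convexHull(((proj(c,W(p,b))+.5-o0)*k).astype(np.int32))],True,(0,255,0),1)
cv2.imwrite("pics/placed.png",im)
g=W(TES,(-.125+.009+.008+.02,.12,0))[0]; print(g,to_tool([g[0],g[1],.2],TES[2],o))
```

```text
[ 0.53404402 -0.06109326  0.20387829] 0.01849176639422691
[ 0.4624356  -0.21718075  0.        ] (array([-2.86 , -1.902,  0.077]), np.float64(-0.0003))
```

View pics/placed.png

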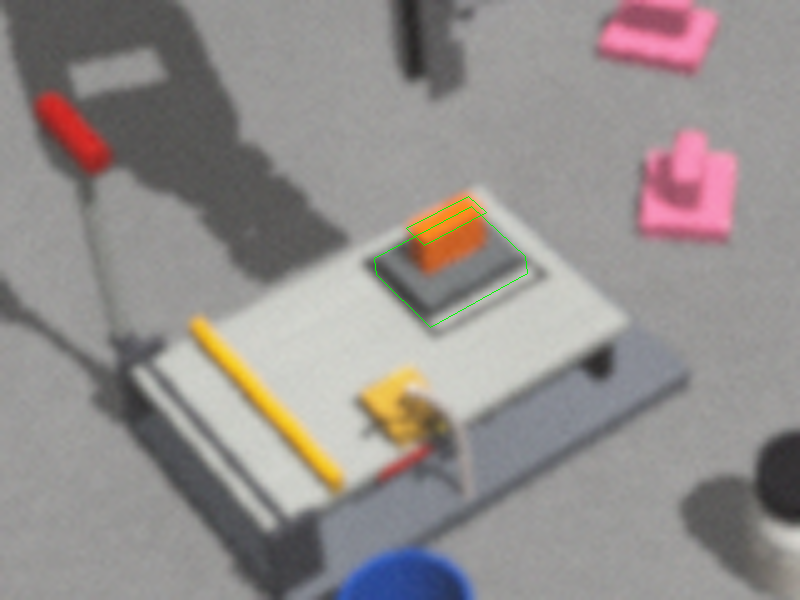

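The shoe sits squarely inside the mark, with its rib at about (448,230) in the crop. Now to the lever with the fingers closed.

Emit:
{"api": "move_arm", "payload": {"increments": [[0, -0.2, -0.14, 0, 0, 0, 0], [0, -0.4, -0.27, 0, 0, 0, 0], [0, -0.5, -0.33, 0.02, 0, 0, 0], [0, -0.5, -0.33, 0.02, 0, 0, 0], [0, -0.5, -0.33, 0.02, 0, 0, 0], [0, -0.5, -0.33, 0.02, 0, 0, 0], [0, -0.26, -0.17, 0, 0, 0, 0], [0, 0, 0, 0, 0, 0, 0], [0, 0, 0, 0, 0, 0, 0]]}}

```text
time_s: 11.9
ee_pos: [0.462, -0.2172, 0.1989]
eef_rot: [-3.141, -0.001, 1.727]
force: [0.5, -0.5, 0.2]
grip_width: 0.0004
grip_force: 0.0
```

Emit:
{"api": "move_arm", "payload": {"increments": [[0, -0.15, 0, 0, 0, 0, 0], [0, -0.1, 0, 0, 0, 0, 0], [0, -0.04, 0, 0, 0, 0, 0], [0, -0.02, 0, 0, 0, 0, 0], [0, 0, 0, 0, 0, 0, 0]]}}

```text
time_s: 12.4
ee_pos: [0.4649, -0.2324, 0.1996]
eef_rot: [-3.142, -0.0, 1.728]
force: [-0.7, -0.3, 0.4]
grip_width: 0.0006
grip_force: 0.0
```

Emit:
{"api": "move_arm", "payload": {"increments": [[0, -0.03, 0, 0, 0, 0, 0], [0, -0.03, 0, 0, 0, 0, 0], [0, -0.02, 0, 0, 0, 0, 0], [0, 0, 0, 0, 0, 0, 0]]}}

```text
time_s: 12.8
ee_pos: [0.4653, -0.235, 0.1997]
eef_rot: [-3.141, -0.003, 1.728]
force: [-3.9, 11.0, 4.1]
grip_width: 0.0005
grip_force: 5.7
```

Emit:
{"api": "move_arm", "payload": {"increments": [[0, -0.02, 0, 0, 0, 0, 0], [0, -0.01, 0, 0, 0, 0, 0], [0, 0, 0, 0, 0, 0, 0]]}}

```text
time_s: 13.1
ee_pos: [0.4655, -0.2364, 0.1998]
eef_rot: [-3.141, -0.003, 1.728]
force: [-3.5, 11.2, 3.6]
grip_width: 0.0007
grip_force: 6.1
```

Emit:
{"api": "move_arm", "payload": {"increments": [[0, -0.03, 0, 0.002, 0, 0, 0], [0, -0.04, 0, 0.003, 0, 0, 0], [0, -0.044, 0, 0.004, 0, 0, 0], [0, -0.044, 0, 0.005, 0, 0, 0], [0, -0.044, 0, 0.005, 0, 0, 0], [0, -0.044, 0, 0.006, 0, 0, 0], [0, -0.044, 0, 0.006, 0, 0, 0], [0, -0.044, 0, 0.006, 0, 0, 0], [0, -0.04, 0, 0.006, 0, 0, 0], [0, -0.03, 0, 0.006, 0, 0, 0], [0, 0, 0, 0, 0, 0, 0], [0, 0, 0, 0, 0, 0, 0]]}}

```text
time_s: 14.3
ee_pos: [0.4691, -0.2568, 0.1981]
eef_rot: [3.141, -0.001, 1.728]
force: [-2.5, 9.4, 9.2]
grip_width: 0.0003
grip_force: 5.0
```

```bash
cat >> h.py <<'E'
from scipy.optimize import least_squares
def ramp_pt(X,th):
    "ramp_start-frame point -> world"
    X=np.atleast_2d(X)+[.18,.025,.006]; c,s=np.cos(th),np.sin(th)
    return W(TES,np.c_[-.125+c*X[:,0]-s*X[:,2],X[:,1],.055+s*X[:,0]+c*X[:,2]])
def check(bar=True):
    o=ctrl.get_obs(); C={n:ctrl.camera(n) for n in("top","scene")}
    t=np.array([np.cos(TES[2]),np.sin(TES[2])]); d=-(o["ee_pos"][:2]-TES[:2])@t
    s=d+.017; th0=np.arcsin(np.clip((s-.125)/.16,-1,1))
    print("t",o["time_s"],"F",np.round(o["force"],1),"th_tcp",round(th0,4))
    lo,hi=ramp_pt([(-.16,-.09,-.03),(.06,.06,.08)],th0)
    c=C["scene"]; q=proj(c,ramp_pt([(.06,.06,.044),(.06,-.06,.044),(-.16,.06,.044),(-.16,-.06,.044),(.06,.0,.0)],th0))
    for n,c in C.items():
        q=proj(c,ramp_pt([(x,y,z) for x in(.05,-.15) for y in(.03,-.03) for z in(0,.05)],th0)).astype(int)
        m=np.zeros((400,640),np.uint8); cv2.fillConvexPoly(m,cv2.convexHull(q),1)
        m&=orange(c).astype(np.uint8)
        k,l,st,ce=cv2.connectedComponentsWithStats(m)
        if k<2: print(n,"no orange"); continue
        i=1+np.argmax(st[1:,4]); 
        r=least_squares(lambda v:proj(c,ramp_pt([(v[0],v[1],.034)],th0))[0]-ce[i],[0,0]); print(n,"shoe xy mm",np.round(r.x*1000,1),st[i,4])
        rb=cv2.cvtColor(c["color"],cv2.COLOR_BGR2HSV); rm=((rb[...,0]<4)|(rb[...,0]>176))&(rb[...,1]>170)&(rb[...,2]>80)
        w=proj(c,ramp_pt([(-.18,.08,.154)],th0))[0]; yy,xx=np.mgrid[:400,:640]; rm&=np.hypot(xx-w[0],yy-w[1])<16
        v,u=np.nonzero(rm); print("   bar px",np.round([u.mean(),v.mean()],1) if len(u) else None,"model",np.round(w,1),len(u))
    return C,th0
E
python3 - <<'E'
from h import *
C,th=check(); a=[C["top"]["color"][110:310,250:500],C["scene"]["color"][140:340,180:430]]
cv2.imwrite("pics/tilt1.png",cv2.resize(np.hstack(a),None,fx=1.6,fy=1.6))
E
```

```text
t 14.3 F [-2.5  9.4  9.2] th_tcp 0.1263
top shoe xy mm [-2.3 -0.4] 147
   bar px None model [428.  216.8] 0
scene shoe xy mm [1.  2.7] 145
   bar px [207.2 201.1] model [206.9 200.7] 54
```

View pics/tilt1.png

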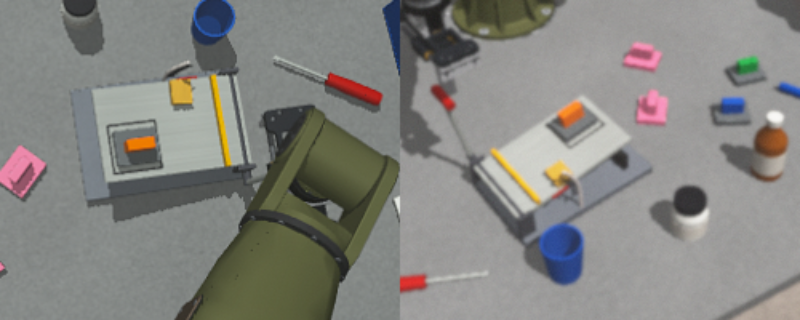

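The tilt view shows the shoe still on the mark, its rib at about (140,143) in the left half. The fingers are on the bar, and the model agrees with the image at θ≈0.126. I'll continue to about 0.22.

Emit:
{"api": "move_arm", "payload": {"increments": [[0, -0.03, 0, 0, 0, 0, 0], [0, -0.04, 0, 0, 0, 0, 0], [0, -0.04, 0, 0.002, 0, 0, 0], [0, -0.04, 0, 0.004, 0, 0, 0], [0, -0.04, 0, 0.006, 0, 0, 0], [0, -0.04, 0, 0.008, 0, 0, 0], [0, -0.03, 0, 0.006, 0, 0, 0], [0, -0.02, 0, 0.004, 0, 0, 0], [0, -0.01, 0, 0.002, 0, 0, 0], [0, 0, 0, 0, 0, 0, 0]]}}

```text
time_s: 15.4
ee_pos: [0.4714, -0.2709, 0.1961]
eef_rot: [3.141, -0.002, 1.728]
force: [-1.0, 10.9, 6.7]
grip_width: 0.0004
grip_force: 5.4
```

```bash
python3 -c "
from h import *
check()"
```

```text
t 15.4 F [-1.  10.9  6.7] th_tcp 0.2168
top shoe xy mm [-1.7 -0.4] 155
   bar px None model [433.8 216. ] 0
scene shoe xy mm [1.  2.2] 151
   bar px [202.7 204.5] model [202.3 203.7] 57
```

Emit:
{"api": "move_arm", "payload": {"increments": [[0, -0.015, 0, 0.003, 0, 0, 0], [0, -0.015, 0, 0.003, 0, 0, 0], [0, -0.015, 0, 0.003, 0, 0, 0], [0, -0.015, 0, 0.003, 0, 0, 0], [0, 0, 0, 0, 0, 0, 0], [0, 0, 0, 0, 0, 0, 0], [0, 0, 0, 0, 0, 0, 0], [0, 0, 0, 0, 0, 0, 0]]}}

```text
time_s: 16.3
ee_pos: [0.4718, -0.2739, 0.1956]
eef_rot: [3.141, -0.002, 1.728]
force: [-1.5, 10.3, 7.3]
grip_width: 0.0007
grip_force: 5.3
```

```bash
python3 -c "
from h import *
check()"
```

```text
t 16.3 F [-1.5 10.3  7.3] th_tcp 0.2362
top shoe xy mm [-1.9 -0.4] 158
   bar px None model [434.9 215.8] 0
scene shoe xy mm [0.7 2.2] 154
   bar px [201.8 205.1] model [201.3 204.4] 54
```

Emit:
{"api": "move_arm", "payload": {"increments": [[0, -0.015, 0, 0.003, 0, 0, 0], [0, -0.015, 0, 0.003, 0, 0, 0], [0, -0.015, 0, 0.003, 0, 0, 0], [0, 0, 0, 0, 0, 0, 0], [0, 0, 0, 0, 0, 0, 0], [0, 0, 0, 0, 0, 0, 0], [0, 0, 0, 0, 0, 0, 0]]}}

```text
time_s: 17.1
ee_pos: [0.4722, -0.2761, 0.1951]
eef_rot: [3.141, -0.002, 1.728]
force: [-0.6, 11.0, 6.5]
grip_width: 0.0004
grip_force: 5.3
```

```bash
python3 -c "
from h import *
check()"
```

```text
t 17.1 F [-0.6 11.   6.5] th_tcp 0.2506
top shoe xy mm [-1.7 -0.4] 157
   bar px None model [435.8 215.7] 0
scene shoe xy mm [1. 2.] 155
   bar px [201.  205.4] model [200.6 204.9] 57
```

Emit:
{"api": "move_arm", "payload": {"increments": [[0, -0.014, 0, 0.003, 0, 0, 0], [0, -0.014, 0, 0.003, 0, 0, 0], [0, -0.014, 0, 0.003, 0, 0, 0], [0, -0.014, 0, 0.003, 0, 0, 0], [0, 0, 0, 0, 0, 0, 0], [0, 0, 0, 0, 0, 0, 0], [0, 0, 0, 0, 0, 0, 0], [0, 0, 0, 0, 0, 0, 0]]}}

```text
time_s: 18.0
ee_pos: [0.4726, -0.2788, 0.1945]
eef_rot: [3.141, -0.002, 1.728]
force: [-1.7, 10.3, 6.5]
grip_width: 0.0006
grip_force: 5.3
```

```bash
python3 -c "
from h import *
check()"
```

```text
t 18.0 F [-1.7 10.3  6.5] th_tcp 0.2687
top shoe xy mm [-1.8 -0.4] 160
   bar px None model [436.9 215.5] 0
scene shoe xy mm [0.5 2. ] 155
   bar px [200.2 206.5] model [199.6 205.6] 56
```

Emit:
{"api": "move_arm", "payload": {"increments": [[0, -0.014, 0, 0.004, 0, 0, 0], [0, -0.014, 0, 0.004, 0, 0, 0], [0, -0.014, 0, 0.004, 0, 0, 0], [0, -0.014, 0, 0.004, 0, 0, 0], [0, 0, 0, 0, 0, 0, 0], [0, 0, 0, 0, 0, 0, 0], [0, 0, 0, 0, 0, 0, 0], [0, 0, 0, 0, 0, 0, 0]]}}

```text
time_s: 18.9
ee_pos: [0.4731, -0.2816, 0.1937]
eef_rot: [3.141, -0.002, 1.728]
force: [-2.0, 10.0, 6.8]
grip_width: 0.0004
grip_force: 5.1
```

```bash
python3 -c "
from h import *
check()"
```

```text
t 18.9 F [-2.  10.   6.8] th_tcp 0.2872
top shoe xy mm [-1.5 -0.4] 157
   bar px None model [438.  215.4] 0
scene shoe xy mm [0.9 1.7] 157
   bar px [199.1 206.9] model [198.7 206.3] 57
```

Emit:
{"api": "move_arm", "payload": {"increments": [[0, -0.014, 0, 0.004, 0, 0, 0], [0, -0.014, 0, 0.004, 0, 0, 0], [0, -0.014, 0, 0.004, 0, 0, 0], [0, -0.014, 0, 0.004, 0, 0, 0], [0, 0, 0, 0, 0, 0, 0], [0, 0, 0, 0, 0, 0, 0], [0, 0, 0, 0, 0, 0, 0], [0, 0, 0, 0, 0, 0, 0]]}}

```text
time_s: 19.8
ee_pos: [0.4736, -0.2845, 0.193]
eef_rot: [3.141, -0.002, 1.728]
force: [-1.4, 10.6, 7.1]
grip_width: 0.0009
grip_force: 5.1
```

```bash
python3 -c "
from h import *
check()"
```

```text
t 19.8 F [-1.4 10.6  7.1] th_tcp 0.3059
top shoe xy mm [-1.3 -0.4] 161
   bar px [435. 204.] model [439.1 215.3] 1
scene shoe xy mm [0.5 1.6] 157
   bar px [198.3 207.7] model [197.8 207. ] 58
```

Emit:
{"api": "move_arm", "payload": {"increments": [[0, -0.014, 0, 0.004, 0, 0, 0], [0, -0.014, 0, 0.004, 0, 0, 0], [0, -0.014, 0, 0.004, 0, 0, 0], [0, -0.014, 0, 0.004, 0, 0, 0], [0, 0, 0, 0, 0, 0, 0], [0, 0, 0, 0, 0, 0, 0], [0, 0, 0, 0, 0, 0, 0], [0, 0, 0, 0, 0, 0, 0]]}}

```text
time_s: 20.7
ee_pos: [0.474, -0.2872, 0.1922]
eef_rot: [3.141, -0.002, 1.728]
force: [-0.9, 10.2, 6.5]
grip_width: 0.0002
grip_force: 5.0
```

```bash
python3 -c "
from h import *
check()"
```

```text
t 20.7 F [-0.9 10.2  6.5] th_tcp 0.3243
top shoe xy mm [-1.3 -0.4] 164
   bar px None model [440.1 215.1] 0
scene shoe xy mm [0.9 1.9] 157
   bar px [197.4 208.4] model [196.9 207.7] 57
```

Emit:
{"api": "move_arm", "payload": {"increments": [[0, -0.014, 0, 0.005, 0, 0, 0], [0, -0.014, 0, 0.005, 0, 0, 0], [0, -0.014, 0, 0.005, 0, 0, 0], [0, -0.014, 0, 0.005, 0, 0, 0], [0, 0, 0, 0, 0, 0, 0], [0, 0, 0, 0, 0, 0, 0], [0, 0, 0, 0, 0, 0, 0], [0, 0, 0, 0, 0, 0, 0]]}}

```text
time_s: 21.6
ee_pos: [0.4745, -0.2901, 0.1913]
eef_rot: [3.141, -0.002, 1.728]
force: [-0.4, 8.2, 6.1]
grip_width: 0.0002
grip_force: 4.9
```

```bash
python3 -c "
from h import *
check()"
```

```text
t 21.6 F [-0.4  8.2  6.1] th_tcp 0.3433
top shoe xy mm [-1.6 -0.4] 164
   bar px [438. 204.] model [441.2 215. ] 1
scene shoe xy mm [0.5 1.7] 158
   bar px [196.5 209.2] model [196.  208.4] 57
```

Emit:
{"api": "move_arm", "payload": {"increments": [[0, -0.014, 0, 0.005, 0, 0, 0], [0, -0.014, 0, 0.005, 0, 0, 0], [0, -0.014, 0, 0.005, 0, 0, 0], [0, -0.014, 0, 0.005, 0, 0, 0], [0, 0, 0, 0, 0, 0, 0], [0, 0, 0, 0, 0, 0, 0], [0, 0, 0, 0, 0, 0, 0], [0, 0, 0, 0, 0, 0, 0]]}}

```text
time_s: 22.5
ee_pos: [0.4749, -0.2929, 0.1903]
eef_rot: [3.141, -0.001, 1.728]
force: [-0.7, 10.0, 6.9]
grip_width: 0.0004
grip_force: 4.7
```

```bash
python3 -c "
from h import *
check()"
```

```text
t 22.5 F [-0.7 10.   6.9] th_tcp 0.3623
top shoe xy mm [-1.4 -0.4] 167
   bar px [438.8 203.8] model [442.3 214.9] 4
scene shoe xy mm [0.4 1.7] 162
   bar px [195.6 209.9] model [195.1 209.2] 57
```

Emit:
{"api": "move_arm", "payload": {"increments": [[0, -0.014, 0, 0.005, 0, 0, 0], [0, -0.014, 0, 0.005, 0, 0, 0], [0, -0.014, 0, 0.005, 0, 0, 0], [0, -0.014, 0, 0.005, 0, 0, 0], [0, 0, 0, 0, 0, 0, 0], [0, 0, 0, 0, 0, 0, 0], [0, 0, 0, 0, 0, 0, 0], [0, 0, 0, 0, 0, 0, 0]]}}

```text
time_s: 23.4
ee_pos: [0.4754, -0.2956, 0.1893]
eef_rot: [3.141, -0.001, 1.728]
force: [-1.1, 9.7, 7.2]
grip_width: 0.0003
grip_force: 4.7
```

```bash
python3 -c "
from h import *
check()"
```

```text
t 23.4 F [-1.1  9.7  7.2] th_tcp 0.3812
top shoe xy mm [-3.  -0.4] 165
   bar px [440. 204.] model [443.3 214.7] 3
scene shoe xy mm [-1.5  1.4] 160
   bar px [194.5 210.5] model [194.2 210. ] 55
```

The shoe has shifted by about 2 mm, so slipping has begun. I'll hold still.

Emit:
{"api": "move_arm", "payload": {"increments": [[0, 0, 0, 0, 0, 0, 0], [0, 0, 0, 0, 0, 0, 0], [0, 0, 0, 0, 0, 0, 0], [0, 0, 0, 0, 0, 0, 0], [0, 0, 0, 0, 0, 0, 0]]}}

```text
time_s: 24.0
ee_pos: [0.4754, -0.2957, 0.1893]
eef_rot: [3.141, -0.001, 1.728]
force: [-1.3, 9.0, 7.0]
grip_width: 0.0005
grip_force: 4.7
```

```bash
python3 -c "
from h import *
check()"
```

```text
t 24.0 F [-1.3  9.   7. ] th_tcp 0.3812
top shoe xy mm [-7.3 -0.1] 167
   bar px [440. 204.] model [443.3 214.7] 3
scene shoe xy mm [-5.8  1.4] 160
   bar px [194.6 210.8] model [194.2 210. ] 53
```

Emit:
{"api": "move_arm", "payload": {"increments": [[0, 0, 0, 0, 0, 0, 0], [0, 0, 0, 0, 0, 0, 0], [0, 0, 0, 0, 0, 0, 0], [0, 0, 0, 0, 0, 0, 0], [0, 0, 0, 0, 0, 0, 0], [0, 0, 0, 0, 0, 0, 0], [0, 0, 0, 0, 0, 0, 0], [0, 0, 0, 0, 0, 0, 0]]}}

```text
time_s: 24.9
ee_pos: [0.4753, -0.2956, 0.1893]
eef_rot: [3.141, -0.001, 1.728]
force: [-0.7, 9.0, 7.9]
grip_width: 0.0004
grip_force: 4.7
```

```bash
python3 -c "
from h import *
check()"
```

```text
t 24.9 F [-0.7  9.   7.9] th_tcp 0.3811
top shoe xy mm [-17.7  -0.2] 164
   bar px [440. 204.] model [443.3 214.7] 3
scene shoe xy mm [-17.    2.2] 160
   bar px [194.4 210.7] model [194.2 210. ] 57
```

Emit:
{"api": "move_arm", "payload": {"increments": [[0, 0, 0, 0, 0, 0, 0], [0, 0, 0, 0, 0, 0, 0], [0, 0, 0, 0, 0, 0, 0], [0, 0, 0, 0, 0, 0, 0], [0, 0, 0, 0, 0, 0, 0], [0, 0, 0, 0, 0, 0, 0], [0, 0, 0, 0, 0, 0, 0], [0, 0, 0, 0, 0, 0, 0], [0, 0, 0, 0, 0, 0, 0], [0, 0, 0, 0, 0, 0, 0], [0, 0, 0, 0, 0, 0, 0], [0, 0, 0, 0, 0, 0, 0], [0, 0, 0, 0, 0, 0, 0], [0, 0, 0, 0, 0, 0, 0], [0, 0, 0, 0, 0, 0, 0]]}}

```text
time_s: 26.5
ee_pos: [0.4754, -0.2956, 0.1893]
eef_rot: [3.141, -0.001, 1.728]
force: [-0.5, 9.3, 7.9]
grip_width: 0.0003
grip_force: 4.7
```

```bash
python3 -c "
from h import *
check()"
```

```text
t 26.5 F [-0.5  9.3  7.9] th_tcp 0.3812
top shoe xy mm [-46.    0.5] 160
   bar px [440. 204.] model [443.3 214.7] 3
scene shoe xy mm [-46.2   0.8] 165
   bar px [194.6 210.8] model [194.2 210. ] 55
```

Emit:
{"api": "move_arm", "payload": {"increments": [[0, 0, 0, 0, 0, 0, 0], [0, 0, 0, 0, 0, 0, 0], [0, 0, 0, 0, 0, 0, 0], [0, 0, 0, 0, 0, 0, 0], [0, 0, 0, 0, 0, 0, 0], [0, 0, 0, 0, 0, 0, 0], [0, 0, 0, 0, 0, 0, 0], [0, 0, 0, 0, 0, 0, 0], [0, 0, 0, 0, 0, 0, 0], [0, 0, 0, 0, 0, 0, 0], [0, 0, 0, 0, 0, 0, 0], [0, 0, 0, 0, 0, 0, 0], [0, 0, 0, 0, 0, 0, 0], [0, 0, 0, 0, 0, 0, 0], [0, 0, 0, 0, 0, 0, 0], [0, 0, 0, 0, 0, 0, 0], [0, 0, 0, 0, 0, 0, 0], [0, 0, 0, 0, 0, 0, 0], [0, 0, 0, 0, 0, 0, 0], [0, 0, 0, 0, 0, 0, 0]]}}

```text
time_s: 28.6
ee_pos: [0.4754, -0.2957, 0.1893]
eef_rot: [3.141, -0.001, 1.728]
force: [-1.3, 8.8, 7.4]
grip_width: 0.0003
grip_force: 4.5
```

Emit:
{"api": "move_arm", "payload": {"increments": [[0, 0, 0, 0, 0, 0, 0], [0, 0, 0, 0, 0, 0, 0], [0, 0, 0, 0, 0, 0, 0], [0, 0, 0, 0, 0, 0, 0], [0, 0, 0, 0, 0, 0, 0], [0, 0, 0, 0, 0, 0, 0], [0, 0, 0, 0, 0, 0, 0], [0, 0, 0, 0, 0, 0, 0], [0, 0, 0, 0, 0, 0, 0], [0, 0, 0, 0, 0, 0, 0]]}}

```text
time_s: 29.6
ee_pos: [0.4754, -0.2957, 0.1893]
eef_rot: [3.141, -0.001, 1.728]
force: [-0.5, 9.4, 7.5]
grip_width: 0.0006
grip_force: 4.5
```

```bash
python3 -c "
from h import *
check()"
```

```text
t 29.6 F [-0.5  9.4  7.5] th_tcp 0.3813
top shoe xy mm [-104.6    0.6] 156
   bar px [440. 204.] model [443.3 214.7] 3
scene shoe xy mm [-104.6   -0.3] 166
   bar px [194.6 210.7] model [194.2 210. ] 57
```

The shoe is at the stop (x≈-105 mm). Backing away slowly.

Emit:
{"api": "move_arm", "payload": {"increments": [[0, 0.01, 0, 0, 0, 0, 0], [0, 0.01, 0, 0, 0, 0, 0], [0, 0.02, 0, 0, 0, 0, 0], [0, 0.03, 0, 0, 0, 0, 0], [0, 0.06, 0, 0, 0, 0, 0], [0, 0.1, 0, 0, 0, 0, 0], [0, 0.2, 0, 0, 0, 0, 0], [0, 0.2, 0, -0.2, 0, 0, 0], [0, 0, 0, -0.5, 0, 0, 0], [0, 0, 0, -0.7, 0, 0, 0], [0, 0, 0, -0.7, 0, 0, 0], [0, 0, 0, 0, 0, 0, 0], [0, 0, 0, 0, 0, 0, 0], [0, 0, 0, 0, 0, 0, 0]]}}

```text
time_s: 31.1
ee_pos: [0.4698, -0.2651, 0.2928]
eef_rot: [-3.141, -0.001, 1.728]
force: [0.4, 0.2, -0.0]
grip_width: 0.0003
grip_force: 0.0
```

Run:
```python
from h import *
import h
C={n:ctrl.camera(n) for n in("top","scene")}
a=[C["top"]["color"][110:310,250:500],C["scene"]["color"][140:340,180:430]]
for n,c in C.items(): print(n,"bar model .381",proj(c,ramp_pt([(-.18,.08,.154)],.381))[0],"cw model",proj(c,ramp_pt([(-.09,-.077,.014)],.381))[0],"shoe top at stop",proj(c,ramp_pt([(-.107,0,.034)],.381))[0],[r["centre"][::-1] for r in ctrl.cut_out("check_weight",c)[:1]])
for n,c in C.items():
    m=orange(c); w=proj(c,ramp_pt([(-.107,0,.034)],.381))[0]; yy,xx=np.mgrid[:400,:640]; v,u=np.nonzero(m&(np.hypot(xx-w[0],yy-w[1])<14)); print(n,u.mean(),v.mean(),len(u))
cv2.imwrite("pics/end.png",cv2.resize(np.hstack(a),None,fx=1.6,fy=1.6))
```

```text
top bar model .381 [443.30704445 214.74426218] cw model [369.19337636 165.26757137] shoe top at stop [384.01909659 193.01464961] [[173.7, 214.3]]
scene bar model .381 [194.21364218 209.95688221] cw model [273.55413853 245.08127198] shoe top at stop [250.73616739 229.96181174] []
top 383.1910828025478 193.3184713375796 157
scene 251.4277108433735 229.4277108433735 166
```

View pics/end.png

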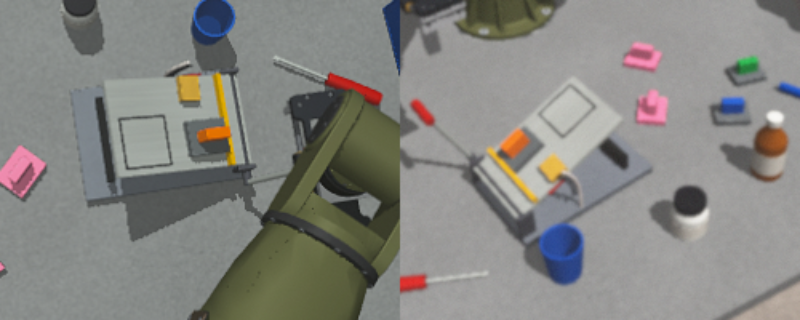

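The final view shows the shoe against the yellow stop at (213,137), the check weight at its place at (189,88), the ramp still tilted and the arm clear.

```bash
python3 -c "
from station import ctrl
print(ctrl.hand_in())"
```

```text
the job is handed in; nothing more can be done
None
```

The job is handed in (no verdict was returned): the shoe slid down by itself to the yellow stop, the ramp stands at about 0.38 rad, the check weight is still in its place, and the arm has backed away.

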